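# Rack the washed filter plate, then pull the used one and show it

### The job

In the cheese ripening room it is the filter round: first take the washed filter plate that leans on its rest and lower it, standing on its long edge with the tab up, fully down into a free slot of the drying rack, roughly centred, and let it go only once it is seated. Then lift the flap of the filter housing well open, draw the used filter plate out from beneath it, and finish while still holding that plate up in the gripper, still and upright with the tab on top, its lower edge at least 20 cm above the bench and its broad face turned squarely towards the far side of the bench, where the inspector stands opposite the robot. Leave the cheeses, jar, brush, cup and the small plates already in the rack where they are.

Things in the scene. Friction and masses are not known exactly. Their poses are not given: they have to be found in the camera images.
- washed_plate: Washed filter plate, grey plastic frame with wire mesh: 110 wide, 10 thick, 90 mm high, plus a tab (40 wide, 10 thick) on the middle of its top edge, 90-120 mm above the lower edge. Origin: middle of the lower edge; x along the width, y through the thickness, z up to the tab. 0.11-0.25 kg. Starts on the rest, width level, top leaning 20 degrees (0.35 rad) from upright; tab and top 30 mm free on both sides.
- rest: The fixed steel rest on which the washed plate leans, 120 mm wide, 100 mm deep, 70 mm high. Origin on the bench below the plate's lower edge; the plate leans towards its own -x and its width runs along its own y.
- rack: Fixed wire rack on a steel tray 120 (x) by 170 mm (y). Origin under its centre, z up. Four slots at own y = -57, -19, 19, 57 mm, each between two wire hoops with 16 mm clear between them, 70 mm long along x, tops 56 mm above the bench; slot floor 8 mm above the bench. A racked plate runs along the rack's x, its middle within 35 mm of the rack's middle along x.
- small_plate_a: A small white plate without a tab, 100 x 12 x 66 mm high, standing loose in a slot of the rack (its top 74 mm above the bench). Origin at the middle of its lower edge. Leave it there.
- small_plate_b: The other small white plate, alike, in another slot of the rack. Leave it there.
- housing: Fixed aluminium box under the flap, 160 x 160, 135 mm high, walls 6 mm. Origin on the bench under its centre, own x towards the hinge side, z up. In it the used plate stands upright, width along own x, between two guides (16 mm apart, tops 60 mm above the bench); above these the inside, 148 x 148 mm, is clear.
- flap (a joint): Opening angle of the flap, rad: 0 shut, stop at 1.75; starts at 0 to 0.1, well open beyond about 1.2. Aluminium plate 160 x 160 x 6 mm hinged on the housing's own +x top edge. A stiff hinge: it stays wherever it is left; about 4 N at the handle lifts it.
- flap_handle (a point): Middle of the flap's handle, a round black bar 10 mm thick, 90 mm long along the housing's y, on two posts; 140 mm from the hinge and 50 mm above the flap's underside. The flap runs on 20 mm past it. 39 mm clear between bar and flap. The bar can turn between the fingers as the flap swings.
- flap_hinge (a point): Middle of the flap's hinge line, on the housing's own +x top edge, 135 mm above the bench; the line runs along the housing's own y.
- used_plate: Used filter plate, like the washed one: 110 wide, 10 thick, 90 mm high, plus a tab (40 wide, 10 thick) on the middle of its top edge, 90-120 mm above the lower edge. Origin: middle of the lower edge; x along the width, y through the thickness, z up to the tab. 0.11-0.25 kg. Starts hidden upright in the housing, lower edge 6 mm above the bench, tab top at 126 mm, centred 13 mm to the housing's own -x of its middle. Lifts straight up.
- bench_frame (a point): A point of the bench top, 0.5 m straight ahead of the robot's base, with the directions of the bench: x points from the robot straight to the far side where the inspector stands, y to the robot's left, z up. The presented plate's broad face is square to this x (either face).
- cheese_a: A white-rinded cheese, 92 mm across, 55 mm high; origin under its centre. Leave alone.
- cheese_b: A white-rinded cheese, 92 mm across, 55 mm high; origin under its centre. Leave alone.
- cheese_c: A smaller white-rinded cheese, 80 mm across, 50 mm high; origin under its centre. Leave alone.
- salt_jar: A glass salt jar with a steel cap, 64 mm across, 70 mm high; origin under its centre. Leave alone.
- rind_brush: A rind brush with a wooden handle, about 0.2 m long, lying on the bench. Leave alone.
- brine_cup: A steel cup, 80 mm across, 75 mm high; origin under its centre. Leave alone.

How it is judged:
On the way, in this order (a step that is already met when the one before it is completed fails the run):
1. the washed plate stands on edge, fully down in a slot of the rack, and is released (z of washed_plate in the frame of rack between 0.003 and 0.013 m and x of washed_plate in the frame of rack between -0.035 and 0.035 m and y of washed_plate in the frame of rack between -0.068 and 0.068 m and angle between washed_plate's own z axis and vertical below 0.2 rad and angle between the x axis of washed_plate and the x axis of rack, either way round below 0.2 rad and linear speed of washed_plate below 0.03 m/s and contact force between the fingers and washed_plate below 0.1 N and contact force between washed_plate and rack above 0.3 N), for 0.2 s.
2. the flap is well open (beyond 1.1 rad) (value of joint flap above 1.1 rad), for 0.2 s.
3. the used plate is drawn out clear above the housing in the fingers (height (world z) of used_plate above 0.14 m and contact force between the fingers and used_plate above 1 N), for 0.2 s.
At the end, for the whole second after the job is handed in: Washed plate released in a rack slot: within 5 mm of its floor, 35 mm of its middle, 0.2 rad of upright and aligned. Used plate still, held by the fingers alone: lower edge over 185 mm above the bench, within 0.26 rad of upright, face within 0.3 rad of square to the bench x (all of step 1 and height (world z) of used_plate above 0.185 m and angle between used_plate's own z axis and vertical below 0.26 rad and angle between the y axis of used_plate and the x axis of bench_frame, either way round below 0.3 rad and contact force between the fingers and used_plate above 1 N and contact force between used_plate and housing below 0.05 N and linear speed of used_plate below 0.03 m/s and angular speed of used_plate below 0.2 rad/s); the arm keeps its last pose, push and grip.
It fails at once if a bystander on the bench is pushed more than 3 cm (distance of any of cheese_a, cheese_b, cheese_c, salt_jar, rind_brush, brine_cup from where it was at the start of the episode above 0.03 m).
It fails at once if a small plate in the rack is moved more than 2.5 cm or pulled out (distance of any of small_plate_a, small_plate_b from where it was at the start of the episode above 0.025 m).
It fails at once if the washed plate is dropped into the rack instead of lowered (faster than 0.5 m/s within the slots) (horizontal distance between washed_plate and rack below 0.09 m and z of washed_plate in the frame of rack below 0.04 m and linear speed of washed_plate above 0.5 m/s).
It also fails if it takes over 72 s, if anything falls off the work surface, if the arm or the gripper's body presses on something with over 40 N, if the wrist force passes 120 N, or if a joint passes its speed limit or range.

### The arm

A 6-joint arm with a two-finger parallel gripper is mounted at the origin on the work surface. World frame = base frame: x ahead of the robot, y to its left, z up, the work surface at z = 0. Lengths are in m, angles in rad, forces in N, time in s.
With the tool pointing down it reaches from about 0.225 to 0.875 m from the base axis. Payload 3.4 kg.
Tool frame: the origin (TCP) lies between the finger pads; the fingertips stand 8 mm ahead of it and the grasp point (between the pads) lies 11 mm behind it; z points along the fingers, y is the line along which they close (so a half turn about z gives the same grasp; the last joint's range is limited). The gripper opens to 85 mm and grips with 20 to 120 N. Pads are 22 mm wide; open, the fingers measure 114 mm over their backs; the gripper's body (76 mm by 85 mm) begins 54 mm behind the grasp point. The pads swing forward as they close: fully open they stand 13 mm farther back than shut.
Start: joints at [-1.372, 0.276, 1.505, -0, 1.361, -0.121], TCP at [0.181, -0.546, 0.239] pointing down, gripper open.
Joint ranges: [-2.89, 2.89], [-0.75, 2.08], [0.22, 2.7], [-1.18, 4.32], [0.11, 2.71], [-2.7, 2.7]. Speed limits (rad/s): [2.57, 2.57, 3.14, 3.14, 3.14, 3.14].

### API

Orientations are given as a unit quaternion [w, x, y, z].
In Python, from rig import manip gives the robot as it stands.
- The arm moves only by the tool move_arm, never from a script. Its argument "deltas" is a list that holds one entry, the list of rows, each a list of 5 numbers: the shift along the tool's x, y, z normalised to -1 to 1, where 1 is 80 cm, then the turn about the tool's z normalised to -1 to 1, where 1 is 120 degrees, then the closure, from -1 (fully open) to 1 (shut). In form: [[[tx, ty, tz, twist, grip], ...]]. A call has 1 to 12 rows; each row is the pose to reach, as a shift and turn from the pose commanded when the call began, along the tool's axes at that moment; what a row does not reach only later rows make up. A row lasts 1/10 s, in which the tool goes at most 50 mm and 8.59 degrees, less where a joint would pass 70% of its speed; a pose out of reach is approached as far as the arm can. A call with a number of a shift or a turn outside -1 to 1 is refused whole. A call with a gripper value outside its range is refused whole. The fingers move at their own pace and stop on an object; "squeeze" is the grip in N (left out, the last holds). Time passes only in rows, so rows that repeat a pose let the fingers close. It gives the time, the measured TCP pose, the force, the opening and the grip force at its end, in the units of the state.
- manip.get_state(): the state, without advancing time (a new reading comes with each control period).
- manip.get_image(name): name is "side" or "top" or "wrist"; returns the picture (384x512x3 uint8, red, green, blue); there is no depth.
- manip.camera_params(name): a dict with "fx", "fy", "cx", "cy" (pixels), "dist" ([k1, k2, p1, p2, k3] as OpenCV has them; the pictures are not rectified), "R" (3x3) and "t" (3): a world point X has camera coordinates R X + t; the wrist camera has in their place "tool_from_camera" (4x4, takes a point from camera to tool coordinates, whose origin is the TCP and whose axes are the flange's). Camera axes: x right, y down, z forward; pixel columns grow to the right and rows downward; lengths in m; the calibration is good to about 2 mm. A picture is of the moment at which its call begins: read the wrist's pose just before it. camera_params takes no time and is no camera call.
- manip.sign_off(): hands the job in; it is judged then, once.
The state is a dict: "clock": time; "qpos": joint angles; "qd": joint speeds; "effort": joint torques, N m; "position": TCP position; "ee_rot": TCP orientation; "contact_force": force on the tool from outside, world axes, zero at the start; "moment": the same for the moment, N m; "width": finger opening in m; "gripper_force": force on a finger pad.
Only numpy, scipy, OpenCV 4.12 (cv2) and the standard library are available. Lean on these libraries where they do the work, as an engineer would, in place of code of your own. Each camera call takes 0.05 s, during which the arm holds its last target. There are 200 camera calls.

## Working session

There is one attempt and no reset: what is moved stays moved. The work goes in short steps, Python scripts to look and compute and a tool call to move; the robot and the scene stay as the last step left them, time stands still between calls to the robot, and variables do not carry over. Pictures are saved under pics/ and viewed, at most 10 in all, crops included, and the job is handed in when it is done.

Besides the shell and the picture viewer there is one more tool, called after "Request:" in YAML: its name, and indented under it one key for each argument. move_arm: Moves the arm, as the interface text tells. Scaled input: -1 to 1 covers 80 cm each way for a shift and 120 degrees each way for a turn. Its arguments: {"type":"object","properties":{"deltas":{"type":"array","items":{"type":"array","items":{"type":"array","items":{"type":"number","minimum":-1,"maximum":1}}}},"squeeze":{"type":"number"}},"required":["deltas"]}

```bash
mkdir -p pics && ls && python3 - <<'E'
from rig import manip
import cv2,json
s=manip.get_state();print(s)
for n in("top","side"):
    im=manip.get_image(n);cv2.imwrite(f"pics/{n}0.png",im[:,:,::-1])
for n in("top","side","wrist"): print(n,manip.camera_params(n))
E
```

```text
pics
{'clock': 0.0, 'qpos': array([-1.37202976e+00,  2.76578398e-01,  1.50613174e+00,  1.41989007e-05,
        1.36071681e+00, -1.21003889e-01]), 'qd': array([-1.82301597e-03, -4.03715410e-04, -1.51087280e-03, -5.60006230e-04,
        5.30161607e-05,  2.84041824e-04]), 'effort': array([-2.87611965e-04, -4.16775727e+01, -2.45802748e+01, -3.75722848e-04,
        1.09257977e-02, -1.04295486e-05]), 'position': array([ 0.18064445, -0.54533872,  0.23844973]), 'ee_rot': array([-9.16726918e-04,  9.87245383e-01,  1.59203366e-01, -2.87142898e-05]), 'contact_force': array([ 0.64644995, -0.13768956,  0.01961691]), 'moment': array([ 0.01748584, -0.042899  , -0.04471378]), 'gripper_force': 0.0, 'width': 0.08542333636225576}
top {'fx': 498.13313305773414, 'fy': 498.13313305773414, 'cx': 260.5091032913602, 'cy': 199.9169817576119, 'dist': array([0.00932425, 0.        , 0.        , 0.        , 0.        ]), 'R': array([[-0.02196872, -0.99975677, -0.00194412],
       [-0.98769779,  0.0220048 , -0.1548188 ],
       [ 0.15482392, -0.00148096, -0.98794097]]), 't': array([-0.00417546,  0.57520797,  1.6370
[... 286 characters left out ...]
3774247e-01, -8.57661846e-01],
       [ 3.69152139e-02,  8.56867355e-01, -5.14213576e-01]]), 't': array([-0.54464498,  0.11656652,  1.36210799])}
wrist {'fx': 293.65239992012965, 'fy': 293.65239992012965, 'cx': 256.97232185838254, 'cy': 195.93479090066083, 'dist': array([-0.01242288,  0.        ,  0.        ,  0.        ,  0.        ]), 'tool_from_camera': array([[ 2.36675587e-04, -9.55271242e-01, -2.95730955e-01,
         7.56412253e-02],
       [ 9.99999857e-01,  8.40282458e-05,  5.28878641e-04,
         1.22065713e-05],
       [-4.80372803e-04, -2.95731038e-01,  9.55271125e-01,
        -1.35818781e-01],
       [ 0.00000000e+00,  0.00000000e+00,  0.00000000e+00,
         1.00000000e+00]])}
```

```bash
python3 -c "
import cv2
for n in('top','side'):
    a=cv2.imread(f'pics/{n}0.png');cv2.imwrite(f'pics/{n}0b.png',cv2.resize(a,(800,600),interpolation=cv2.INTER_CUBIC))"
```

```text
(no output)
```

View pics/top0b.png

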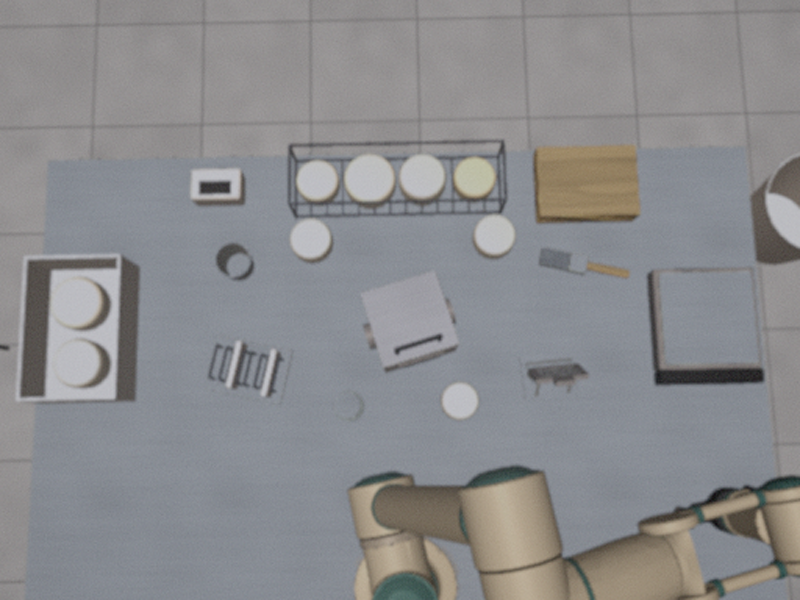

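View pics/side0b.png

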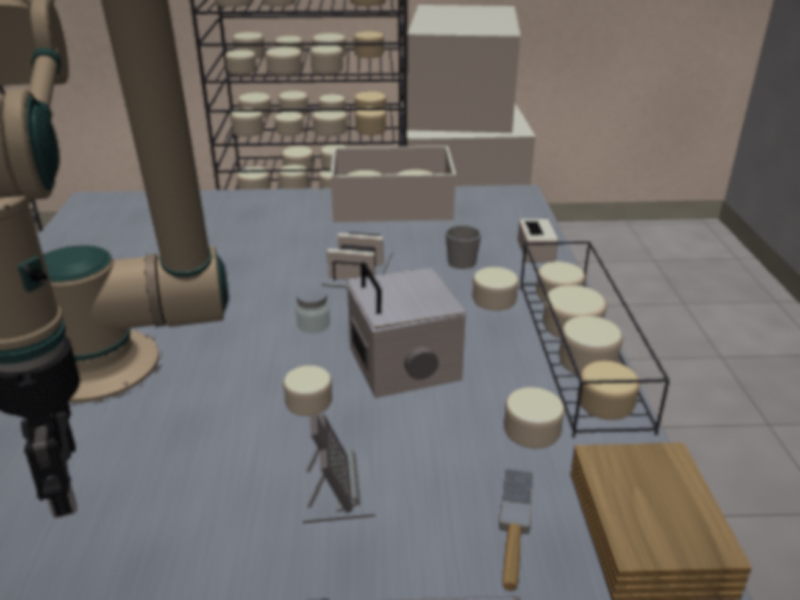

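Top view (in 800x600 px): washed plate on its rest at about (555,375), rack at (250,368) with two white plates at (235,365) and (270,372), and the housing flap with corners (361,294), (434,272), (457,346), (387,368) and its handle at (418,345). The side view shows the plate's top leaning towards the robot.

```bash
cat > h.py <<'E'
import numpy as np,cv2
from rig import manip
from scipy.spatial.transform import Rotation as Ro
def cam(n,st=None):
    p=manip.camera_params(n);K=np.array([[p['fx'],0,p['cx']],[0,p['fy'],p['cy']],[0,0,1]])
    if 'R' in p: R,t=p['R'],p['t']
    else:
        T=np.eye(4);q=st['ee_rot'];T[:3,:3]=Ro.from_quat([q[1],q[2],q[3],q[0]]).as_matrix();T[:3,3]=st['position']
        M=np.linalg.inv(T@p['tool_from_camera']);R,t=M[:3,:3],M[:3,3]
    return K,np.array(p['dist']),np.array(R),np.array(t)
def rays(c,uv):
    K,d,R,t=c;n=cv2.undistortPoints(np.float64(uv).reshape(-1,1,2),K,d).reshape(-1,2)
    return -R.T@t,np.c_[n,np.ones(len(n))]@R
def plane(c,uv,z):
    o,d=rays(c,uv);return o+d*((z-o[2])/d[:,2])[:,None]
def proj(c,X):
    K,d,R,t=c;return cv2.projectPoints(np.float64(X).reshape(-1,1,3),cv2.Rodrigues(R)[0],t,K,d)[0].reshape(-1,2)
def tri(c1,u1,c2,u2):
    o1,d1=rays(c1,[u1]);o2,d2=rays(c2,[u2]);d1,d2=d1[0],d2[0]
    s=np.linalg.lstsq(np.c_[d1,-d2],o2-o1,rcond=None)[0];a,b=o1+s[0]*d1,o2+s[1]*d2
    return (a+b)/2,np.linalg.norm(a-b)
def yaw(st):
    q=st['ee_rot'];return Ro.from_quat([q[1],q[2],q[3],q[0]]).as_matrix()
def delta(st,P,psi):
    "tool-frame shift (units of .8 m) and twist (units of 120 deg) to TCP P, tool-x heading psi"
    R=yaw(st);v=R.T@(np.array(P)-st['position'])/.8
    h=np.arctan2(R[1,0],R[0,0]);w=(psi-h+np.pi)%(2*np.pi)-np.pi
    return np.round(v,4),round(-w/np.radians(120),4)
def shot(n,name):
    s=manip.get_state();im=manip.get_image(n)[:,:,::-1].copy();cv2.imwrite(f"pics/{name}.png",im);return s,im
E
python3 - <<'E'
from h import *
T=cam('top');S=cam('side');k=.64;np.set_printoptions(precision=3,suppress=True)
print('flap',plane(T,np.array([(361,294),(434,272),(457,346),(387,362)])*k,.141))
print('handle',tri(T,np.array([418,345])*k,S,np.array([371,288])*k))
print('rack tray',plane(T,np.array([(220,338),(293,350),(276,400),(207,388)])*k,.004))
print('small',plane(T,np.array([(235,365),(270,372)])*k,.074))
print('rest',plane(T,np.array([(521,360),(526,397),(588,374)])*k,.0))
print('tab',tri(T,np.array([568,381])*k,S,np.array([314,420])*k))
E
```

```text
flap [[ 0.6    0.076  0.141]
 [ 0.643 -0.074  0.141]
 [ 0.489 -0.116  0.141]
 [ 0.46   0.026  0.141]]
handle (array([ 0.492, -0.037,  0.165]), np.float64(0.004432751975611053))
rack tray [[0.533 0.396 0.004]
 [0.503 0.235 0.004]
 [0.395 0.272 0.004]
 [0.424 0.423 0.004]]
small [[0.467 0.347 0.074]
 [0.45  0.273 0.074]]
rest [[ 0.471 -0.265  0.   ]
 [ 0.389 -0.272  0.   ]
 [ 0.437 -0.41   0.   ]]
tab (array([ 0.414, -0.337,  0.137]), np.float64(0.0010898782867569867))
```

```bash
python3 - <<'E'
from h import *
print(delta(manip.get_state(),[.43,-.34,.33],np.pi/2))
E
```

```text
(array([ 0.3766, -0.146 , -0.1141]), np.float64(-0.5973))
```

Request:
move_arm:
  deltas:
    - [[0.05, -0.02, -0.06, -0.07, -1], [0.1, -0.04, -0.11, -0.14, -1], [0.15, -0.06, -0.114, -0.21, -1], [0.2, -0.08, -0.114, -0.28, -1], [0.25, -0.1, -0.114, -0.35, -1], [0.3, -0.12, -0.114, -0.42, -1], [0.34, -0.135, -0.114, -0.49, -1], [0.377, -0.146, -0.114, -0.55, -1], [0.377, -0.146, -0.114, -0.597, -1], [0.377, -0.146, -0.114, -0.597, -1], [0.377, -0.146, -0.114, -0.597, -1], [0.377, -0.146, -0.114, -0.597, -1]]

```text
clock: 1.3
position: [0.4299, -0.3405, 0.3303]
ee_rot: [-0.0, 0.708, 0.706, -0.0]
contact_force: [0.0, -0.0, 0.0]
width: 0.0855
gripper_force: 0.0
```

```bash
python3 - <<'E'
from h import *
s,im=shot('wrist','w1');print(s['position'],s['ee_rot'],s['qpos'],s['clock'])
t=manip.get_image('top')[:,:,::-1];cv2.imwrite('pics/top1.png',t)
E
```

```text
[ 0.42985135 -0.34053714  0.33034182] [-1.67286277e-04  7.08161638e-01  7.06050321e-01 -1.02579652e-04] [-7.96734067e-01  1.98319185e-01  1.38891982e+00 -2.08469551e-04
  1.55468619e+00 -7.93744819e-01] 1.3
```

View pics/w1.png

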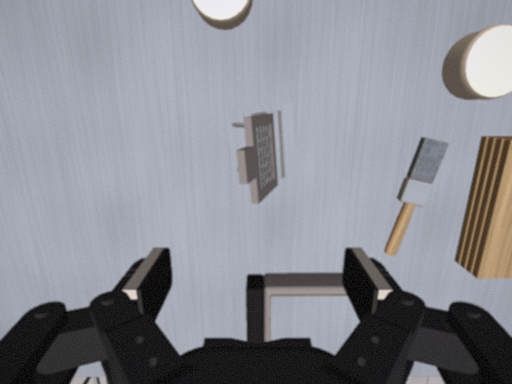

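Wrist view: the washed plate has its top edge running from about (248,114) to (256,202), the tab on the left at (243,165), and its face falling away to the right towards +x. I'll enlarge it, and crop the rack and flap from the top view.

```bash
python3 - <<'E'
import cv2,numpy as np
w=cv2.imread('pics/w1.png');s=cv2.imread('pics/side0.png');t=cv2.imread('pics/top1.png')
r=lambda a,k:cv2.resize(a,None,fx=k,fy=k,interpolation=cv2.INTER_CUBIC)
A=r(w[100:215,220:300],5)   # 400x575
B=r(s[255:345,185:250],6)   # 390x540
C=np.zeros((600,800,3),np.uint8);C[:575,:400]=A;C[:540,405:795]=B
cv2.imwrite('pics/c1.png',C)
A=r(t[205:265,125:195],5.6);B=r(t[165:245,225:300],5.3)
print(A.shape,B.shape)
C=np.zeros((430,800,3),np.uint8);C[:A.shape[0],:A.shape[1]]=A;C[:B.shape[0],400:400+B.shape[1]]=B
cv2.imwrite('pics/c2.png',C)
E
```

```text
(336, 392, 3) (424, 398, 3)
```

View pics/c1.png

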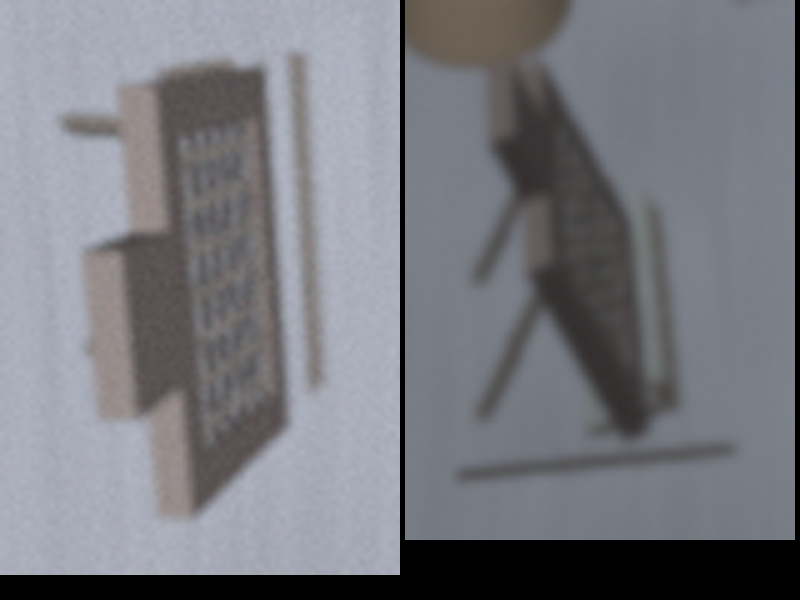

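View pics/c2.png

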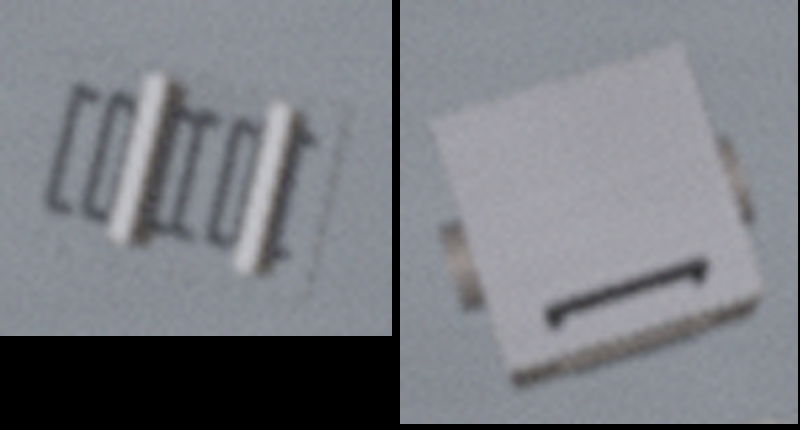

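Crops: in the wrist view the tab's top face has corners (85,250), (122,245), (138,413), (100,418). The rack's slots are lined up left to right, with plates in the 2nd and 4th, so the outer left slot and the 3rd are free.

```bash
python3 - <<'E'
from h import *
np.set_printoptions(precision=4,suppress=True)
s=manip.get_state();W=cam('wrist',s);S=cam('side');T=cam('top')
w=lambda p:np.array(p)/5+[220,100]
sd=lambda p:(np.array(p)-[405,0])/6+[185,255]
tt=lambda p:np.array(p)/5.6+[125,205]
tf=lambda p:(np.array(p)-[400,0])/5.3+[225,165]
print('tab',tri(W,w([111.,331]),S,sd([502.,100])))
z=.135
print('tabcorners',plane(W,w([(85,250),(122,245),(138,413),(100,418)]),z))
P=plane(W,w([(120,88),(155,515),(160,85),(195,515)]),z-.028);print('top edge',P,np.linalg.norm(P[0]-P[1]),np.linalg.norm(P[2]-P[3]))
d=P[1]-P[0];print('heading',np.arctan2(d[1],d[0]))
# rest rail
print('rail',plane(W,w([(297,55),(317,385)]),.02))
print('small ends',plane(T,tt([(155,78),(122,238),(280,105),(248,270)]),.074))
print('hoops',plane(T,tt([(78,90),(57,208),(118,100),(96,216),(205,118),(183,233)]),.056))
F=plane(T,tf([(432,120),(683,45),(760,290),(515,375)]),.141);print('flap',F,F.mean(0))
H=plane(T,tf([(553,314),(703,265)]),.19);print('handle',H,np.linalg.norm(H[0]-H[1]))
E
```

```text
tab (array([ 0.4134, -0.3336,  0.1267]), np.float64(0.00177682258801539))
tabcorners [[ 0.4074 -0.3135  0.135 ]
 [ 0.4158 -0.3124  0.135 ]
 [ 0.4189 -0.3514  0.135 ]
 [ 0.4101 -0.3526  0.135 ]]
top edge [[ 0.4146 -0.2792  0.107 ]
 [ 0.422  -0.3859  0.107 ]
 [ 0.4241 -0.2786  0.107 ]
 [ 0.4323 -0.3859  0.107 ]] 0.10688269835666041 0.10762402115721892
heading -1.5015619759316667
rail [[ 0.4626 -0.2733  0.02  ]
 [ 0.4708 -0.3724  0.02  ]]
small ends [[0.5149 0.34   0.074 ]
 [0.4213 0.3581 0.074 ]
 [0.4973 0.2663 0.074 ]
 [0.4011 0.2845 0.074 ]]
hoops [[0.5109 0.3896 0.056 ]
 [0.4411 0.4008 0.056 ]
 [0.5044 0.3657 0.056 ]
 [0.4358 0.3777 0.056 ]
 [0.4925 0.3139 0.056 ]
 [0.4246 0.3263 0.056 ]]
flap [[ 0.6017  0.0765  0.141 ]
 [ 0.6444 -0.076   0.141 ]
 [ 0.4943 -0.1178  0.141 ]
 [ 0.4468  0.0292  0.141 ]] [ 0.5468 -0.022   0.141 ]
handle [[ 0.4774  0.0053  0.19  ]
 [ 0.5039 -0.0821  0.19  ]] 0.09127521011772514
```

Request:
move_arm:
  deltas:
    - [[0.009, -0.01, 0.06, -0.034, -1], [0.009, -0.01, 0.12, -0.034, -1], [0.009, -0.01, 0.18, -0.034, -1], [0.009, -0.01, 0.23, -0.034, -1], [0.009, -0.01, 0.26, -0.034, -1], [0.009, -0.01, 0.278, -0.034, -0.5], [0.009, -0.01, 0.278, -0.034, 0], [0.009, -0.01, 0.278, -0.034, 0.2], [0.009, -0.01, 0.278, -0.034, 0.2], [0.009, -0.01, 0.278, -0.034, 0.2]]
  squeeze: 25

```text
clock: 2.4
position: [0.4229, -0.3337, 0.1094]
ee_rot: [0.001, 0.682, 0.732, -0.0]
contact_force: [-0.6, -0.3, -0.4]
width: 0.0343
gripper_force: 0.0
```

```bash
python3 - <<'E'
from h import *
a,s1=shot('side','s2');b,w=shot('wrist','w2')
r=lambda a,k:cv2.resize(a,None,fx=k,fy=k,interpolation=cv2.INTER_CUBIC)
C=np.zeros((600,800,3),np.uint8);C[:540,:390]=r(s1[255:345,185:250],6);C[:384,400:800]=w[:, 56:456];cv2.imwrite('pics/c3.png',C)
E
```

```text
(no output)
```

View pics/c3.png

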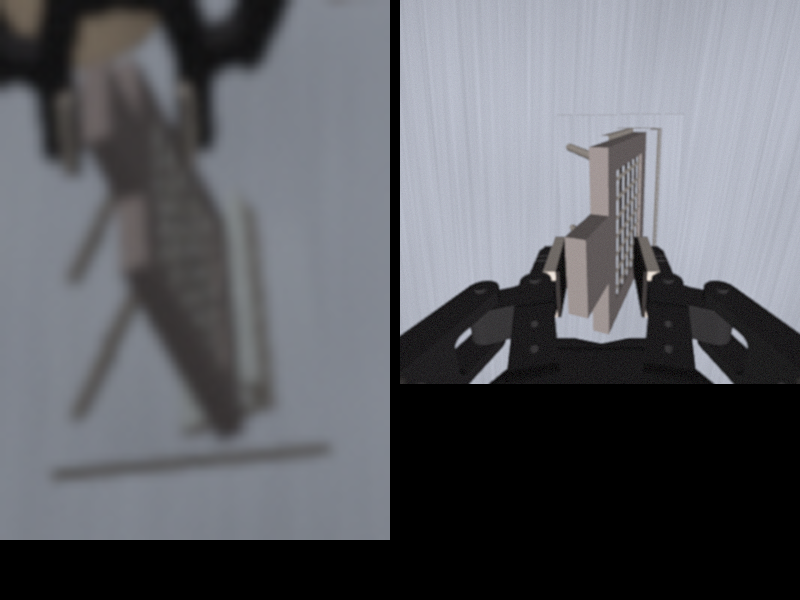

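The plate sits between the fingers, tab left of centre. Next I tip it upright by shifting +y while closing, then grip.

Request:
move_arm:
  deltas:
    - [[0, 0.006, 0, 0, 0.25], [0, 0.012, 0, 0, 0.3], [0, 0.018, 0, 0, 0.35], [0, 0.024, 0, 0, 0.4], [0, 0.03, 0, 0, 0.5], [0, 0.035, 0, 0, 0.6], [0, 0.038, 0, 0, 0.7], [0, 0.038, 0, 0, 0.8], [0, 0.038, 0, 0, 1], [0, 0.038, 0, 0, 1], [0, 0.038, 0, 0, 1]]
  squeeze: 40

```text
clock: 3.6
position: [0.4526, -0.3308, 0.1081]
ee_rot: [0.0, 0.682, 0.731, 0.0]
contact_force: [0.6, 0.2, 0.3]
width: 0.0094
gripper_force: 38.8
```

Request:
move_arm:
  deltas:
    - [[0, 0, -0.02, 0, 1], [0, 0, -0.06, 0, 1], [0, 0, -0.11, 0, 1], [0, 0, -0.16, 0, 1], [0.02, 0.002, -0.21, 0, 1], [0.06, 0.006, -0.25, 0, 1], [0.11, 0.01, -0.275, 0, 1], [0.16, 0.015, -0.29, 0, 1], [0.215, 0.02, -0.29, 0, 1], [0.27, 0.026, -0.29, 0, 1], [0.325, 0.031, -0.29, -0.03, 1], [0.38, 0.036, -0.29, -0.07, 1]]

```text
clock: 4.8
position: [0.4592, -0.0238, 0.3397]
ee_rot: [-0.0, 0.625, 0.78, -0.0]
contact_force: [1.2, 0.1, -1.9]
width: 0.0096
gripper_force: 39.2
```

```bash
python3 - <<'E'
from h import *
s=manip.get_state();print(s['position'],s['ee_rot'],s['contact_force'],delta(s,[.47,.33,.33],np.pi-.185))
E
```

```text
[ 0.45924929 -0.02379259  0.33969862] [-2.72363936e-04  6.25361566e-01  7.80335079e-01 -3.22237286e-05] [ 1.24585877  0.06836429 -1.92285434] (array([0.4287, 0.1095, 0.0122]), np.float64(-0.5568))
```

Request:
move_arm:
  deltas:
    - [[0.05, 0.012, 0.002, -0.06, 1], [0.1, 0.025, 0.004, -0.13, 1], [0.155, 0.04, 0.006, -0.2, 1], [0.21, 0.054, 0.008, -0.27, 1], [0.265, 0.068, 0.01, -0.34, 1], [0.32, 0.082, 0.012, -0.41, 1], [0.37, 0.095, 0.012, -0.48, 1], [0.41, 0.105, 0.012, -0.53, 1], [0.429, 0.1095, 0.012, -0.557, 1], [0.429, 0.1095, 0.012, -0.557, 1], [0.429, 0.1095, 0.012, -0.557, 1]]

```text
clock: 5.9
position: [0.4712, 0.3279, 0.3297]
ee_rot: [-0.001, 0.094, 0.996, -0.001]
contact_force: [-0.2, 0.3, -2.8]
width: 0.0098
gripper_force: 39.4
```

```bash
python3 - <<'E'
from h import *
s,w=shot('wrist','w3');print(s['position'],s['ee_rot'])
cv2.imwrite('pics/w3b.png',cv2.resize(w[:300],(800,469),interpolation=cv2.INTER_CUBIC))
E
```

```text
[0.47119224 0.32791975 0.32974306] [-5.73771748e-04  9.37049988e-02  9.95599403e-01 -9.33665329e-04]
```

View pics/w3b.png

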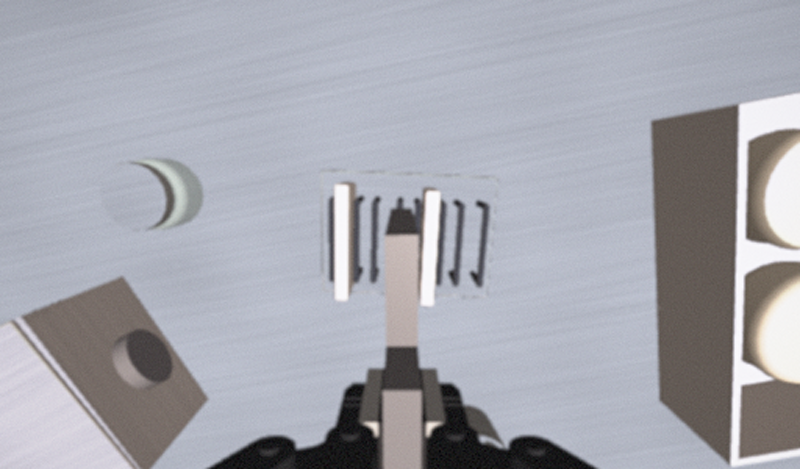

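The plate hangs upright, parallel to the slots. The free outer slot lies between the hoops (461,202)-(457,285) and (486,203)-(480,286), in 800-wide pixels. The tray's near corners are (322,170) and (498,178).

```bash
python3 - <<'E'
from h import *
np.set_printoptions(precision=4,suppress=True)
s=manip.get_state();W=cam('wrist',s);k=.64
H=plane(W,np.array([(461,202),(457,285),(486,203),(480,286)])*k,.055);print(H,H.mean(0),np.linalg.norm(H[0]-H[1]))
print(np.arctan2(*(H[1]-H[0])[[1,0]]),np.arctan2(*(H[3]-H[2])[[1,0]]))
t=plane(W,np.array([(322,170),(498,178),(490,298)])*k,.003);print(t)
m=plane(W,np.array([(343,185),(341,300),(433,190),(427,304)])*k,.074);print('small',m,np.arctan2(*(m[1]-m[0])[[1,0]]),np.arctan2(*(m[3]-m[2])[[1,0]]))
rp=(t[0]+t[2])/2;print('rack from tray diag',rp)
c=H.mean(0);print(delta(s,[c[0],c[1],.20],np.pi-.175),delta(s,[c[0],c[1],.102],np.pi-.175))
E
```

```text
[[0.4373 0.3862 0.055 ]
 [0.5107 0.3713 0.055 ]
 [0.4422 0.4076 0.055 ]
 [0.5156 0.3921 0.055 ]] [0.4765 0.3893 0.055 ] 0.07496955149970252
-0.20006986674083024 -0.208951892288995
[[0.387  0.2642 0.003 ]
 [0.4263 0.4307 0.003 ]
 [0.5453 0.4069 0.003 ]]
small [[0.4036 0.2904 0.074 ]
 [0.4999 0.2665 0.074 ]
 [0.4215 0.3628 0.074 ]
 [0.5178 0.341  0.074 ]] -0.24287221436816905 -0.2225567122138356
rack from tray diag [0.4661 0.3356 0.003 ]
(array([0.008 , 0.0775, 0.1624]), np.float64(-0.0064)) (array([0.008 , 0.0777, 0.2849]), np.float64(-0.0064))
```

Request:
move_arm:
  deltas:
    - [[0.003, 0.03, 0, 0.008, 1], [0.006, 0.06, 0.03, 0.008, 1], [0.008, 0.0775, 0.08, 0.008, 1], [0.008, 0.0775, 0.13, 0.008, 1], [0.008, 0.0775, 0.17, 0.008, 1], [0.008, 0.0775, 0.195, 0.008, 1], [0.008, 0.0775, 0.206, 0.008, 1], [0.008, 0.0775, 0.206, 0.008, 1], [0.008, 0.0775, 0.206, 0.008, 1]]

```text
clock: 6.85
position: [0.4778, 0.3904, 0.167]
ee_rot: [0.001, 0.102, 0.995, 0.001]
contact_force: [0.9, 0.9, -2.1]
width: 0.0094
gripper_force: 39.6
```

```bash
python3 - <<'E'
from h import *
np.set_printoptions(precision=4,suppress=True)
s,w=shot('wrist','w4');_,t=shot('top','t4');_,d=shot('side','s4');print(s['position'],s['ee_rot'])
r=lambda a,k:cv2.resize(a,None,fx=k,fy=k,interpolation=cv2.INTER_CUBIC)
S=cam('side');print('side px',proj(S,[[.4765,.389,.06]]),'wrist px',proj(cam('wrist',s),[[.4765,.389,.055],[.44,.397,.055],[.51,.382,.055]]))
C=np.zeros((600,800,3),np.uint8);C[:600,:450]=r(w[0:240,140:320],2.5);C[:300,460:800]=r(d[130:205,195:280],4);C[310:595,460:800]=r(t[200:271,120:205],4)[:285]
cv2.imwrite('pics/c4.png',C)
E
```

```text
[0.4778 0.3904 0.167 ] [0.001  0.1023 0.9948 0.0006]
side px [[231.7421 149.0496]] wrist px [[254.9396 193.0722]
 [255.3418 150.5682]
 [254.9667 228.9585]]Traceback (most recent call last):
  File "<stdin>", line 6, in <module>
ValueError: could not broadcast input array from shape (284,340,3) into shape (285,340,3)
```

```bash
python3 - <<'E'
import cv2,numpy as np
w,t,d=[cv2.imread(f'pics/{n}.png') for n in('w4','t4','s4')]
r=lambda a,k:cv2.resize(a,None,fx=k,fy=k,interpolation=cv2.INTER_CUBIC)
C=np.zeros((600,800,3),np.uint8);C[:600,:450]=r(w[0:240,140:320],2.5);C[:300,460:800]=r(d[130:205,195:280],4);C[310:594,460:800]=r(t[200:271,120:205],4)
cv2.imwrite('pics/c4.png',C)
E
```

```text
(no output)
```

View pics/c4.png

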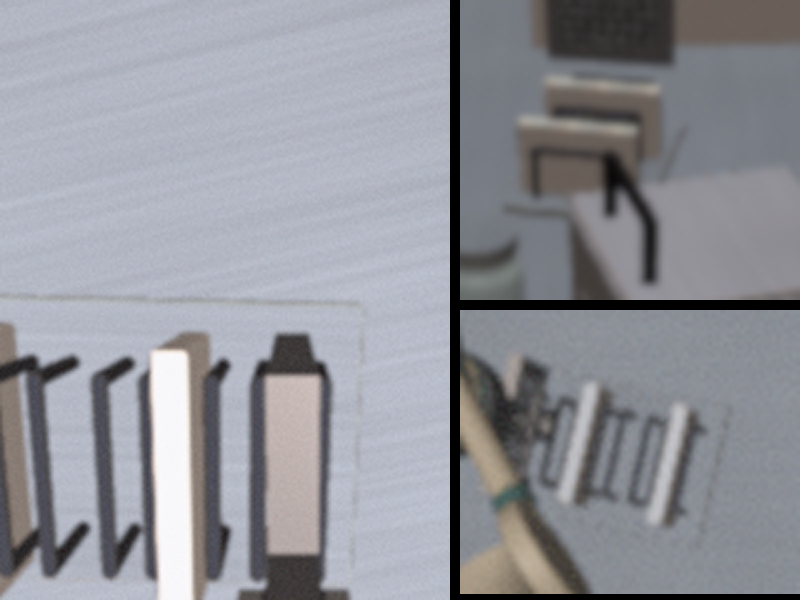

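The plate is centred over the outer slot: hoops at crop columns 258 and 323, plate 265-320. Lowering it.

Request:
move_arm:
  deltas:
    - [[0, 0, 0.01, 0, 1], [0, 0, 0.022, 0, 1], [0, 0, 0.034, 0, 1], [0, 0, 0.046, 0, 1], [0, 0, 0.058, 0, 1], [0, 0, 0.067, 0, 1], [0, 0, 0.072, 0, 1], [0, 0, 0.072, 0, 1]]

```text
clock: 7.8
position: [0.4765, 0.3903, 0.1072]
ee_rot: [-0.001, 0.102, 0.995, -0.0]
contact_force: [0.5, 0.1, -2.3]
width: 0.0093
gripper_force: 39.7
```

Request:
move_arm:
  deltas:
    - [[0, 0, 0.002, 0, 1], [0, 0, 0.004, 0, 1], [0, 0, 0.006, 0, 1], [0, 0, 0.006, 0, 1]]

```text
clock: 8.2
position: [0.4768, 0.3905, 0.1033]
ee_rot: [0.0, 0.102, 0.995, -0.0]
contact_force: [0.8, -0.4, -2.3]
width: 0.0099
gripper_force: 39.7
```

Request:
move_arm:
  deltas:
    - [[0, 0, 0.002, 0, 1], [0, 0, 0.004, 0, 1], [0, 0, 0.004, 0, 1]]

```text
clock: 8.5
position: [0.4767, 0.3904, 0.0998]
ee_rot: [-0.0, 0.102, 0.995, -0.0]
contact_force: [-0.3, -0.0, -2.4]
width: 0.0099
gripper_force: 39.7
```

Request:
move_arm:
  deltas:
    - [[0, 0, 0.0015, 0, 1], [0, 0, 0.003, 0, 1], [0, 0, 0.003, 0, 1]]

```text
clock: 8.8
position: [0.4769, 0.3906, 0.0985]
ee_rot: [0.0, 0.102, 0.995, 0.0]
contact_force: [-0.9, -1.1, 2.6]
width: 0.0095
gripper_force: 40.5
```

Contact with the slot floor: 5 N of load change at the expected height. Releasing and retreating upwards.

Request:
move_arm:
  deltas:
    - [[0, 0, -0.001, 0, 0.6], [0, 0, -0.001, 0, 0.3], [0, 0, -0.001, 0, 0.1], [0, 0, -0.001, 0, 0.1], [0, 0, -0.03, 0, 0.1], [0, 0, -0.08, 0, 0.1], [0, 0, -0.14, 0, 0.1], [0, 0, -0.2, 0, 0.1], [0, 0, -0.26, 0, 0.1], [0, 0, -0.3, 0, 0.1], [0, 0, -0.3, 0, 0.1]]
  squeeze: 30

```text
clock: 9.9
position: [0.4787, 0.3918, 0.3438]
ee_rot: [0.005, 0.102, 0.995, 0.004]
contact_force: [0.1, 0.5, -0.6]
width: 0.0385
gripper_force: 0.0
```

```bash
python3 - <<'E'
from h import *
np.set_printoptions(precision=4,suppress=True)
T=cam('top');S=cam('side');tf=lambda p:(np.array(p)-[400,0])/5.3+[225,165]
print(tri(T,tf([628.,289.5]),S,[238,177.1]),tri(T,tf([553.,314]),S,[233,168.75]),tri(T,tf([703.,265]),S,[243,185.5]))
s=manip.get_state();print(delta(s,[.4905,-.039,.30],1.863),delta(s,[.4905,-.039,.178],1.863))
E
```

```text
(array([ 0.4936, -0.0382,  0.1875]), np.float64(0.005216022191536723)) (array([0.4805, 0.0055, 0.1886]), np.float64(0.005837738785844911)) (array([ 0.5062, -0.082 ,  0.1878]), np.float64(0.003986424236916482))
(array([-0.123 , -0.5248,  0.0515]), np.float64(0.5132)) (array([-0.1217, -0.526 ,  0.204 ]), np.float64(0.5132))
```

Request:
move_arm:
  deltas:
    - [[-0.012, -0.05, 0.005, 0.06, 0.1], [-0.025, -0.11, 0.01, 0.13, 0], [-0.039, -0.17, 0.02, 0.2, -0.2], [-0.053, -0.23, 0.03, 0.27, -0.4], [-0.067, -0.29, 0.04, 0.34, -0.4], [-0.081, -0.35, 0.05, 0.41, -0.4], [-0.095, -0.41, 0.05, 0.47, -0.4], [-0.11, -0.47, 0.05, 0.513, -0.4], [-0.123, -0.524, 0.05, 0.513, -0.4], [-0.123, -0.524, 0.05, 0.513, -0.4], [-0.123, -0.524, 0.05, 0.513, -0.4]]

```text
clock: 11.0
position: [0.4878, -0.0406, 0.2966]
ee_rot: [-0.001, 0.598, 0.802, -0.0]
contact_force: [-0.3, 0.6, 0.1]
width: 0.0595
gripper_force: 0.0
```

```bash
python3 - <<'E'
from h import *
np.set_printoptions(precision=4,suppress=True)
s,w=shot('wrist','w5');print(s['position'],s['ee_rot'],s['qpos'])
W=cam('wrist',s);print(proj(W,[[.492,-.039,.188],[.4805,.0055,.188],[.506,-.082,.188]]))
g=cv2.cvtColor(w,cv2.COLOR_BGR2GRAY);m=(g<70).astype(np.uint8);m[235:]=0
n,l,st,c=cv2.connectedComponentsWithStats(m)
for i in range(1,n):
  if st[i,4]>100: print(st[i],c[i])
_,t=shot('top','t5')
C=np.zeros((600,800,3),np.uint8);C[:384,:512]=w;C[:272,515:800]=cv2.resize(w[:136*2],(285,272));C[390:600,:300]=cv2.resize(t[200:270,120:220],(300,210),interpolation=cv2.INTER_CUBIC)
cv2.imwrite('pics/c5.png',C)
E
```

```text
[ 0.4878 -0.0406  0.2966] [-0.0011  0.5976  0.8018 -0.0001] [-0.2257  0.1179  1.5697  0.0007  1.4562 -0.5155]
[[262.0984 195.5112]
 [264.4462 142.2474]
 [263.0687 242.7439]]
[447 111  65 124 296] [481.7736 169.6757]
[258 132  12 103 973] [264.0329 182.9342]
```

View pics/c5.png

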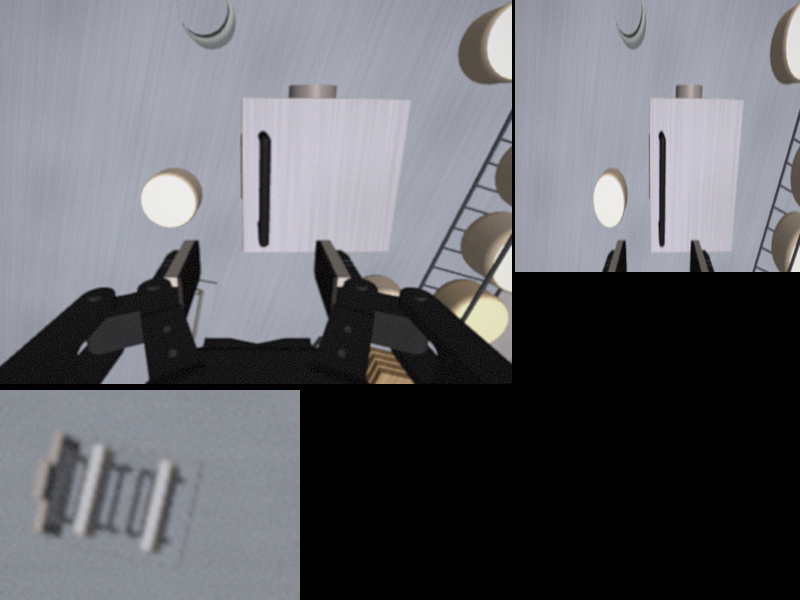

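The wrist view shows the bar aligned with the tool's x, at column 264, rows 132-246. The flap corners are (243,98), (410,100), (390,252) and (243,252). The top crop shows the washed plate standing in the outer slot.

```bash
python3 - <<'E'
from h import *
np.set_printoptions(precision=4,suppress=True)
s=manip.get_state();W=cam('wrist',s)
b=plane(W,[(264,189),(264,136),(264,243)],.188);print(b)
F=plane(W,[(243,98),(410,100),(390,252),(243,252)],.141);print(F,F.mean(0),[np.linalg.norm(F[i]-F[(i+1)%4]) for i in range(4)])
print(np.arctan2(*(F[1]-F[0])[[1,0]]),np.arctan2(*(F[2]-F[3])[[1,0]]))
c=b[0];print(delta(s,[c[0],c[1],.178],1.861))
E
```

```text
[[ 0.4921 -0.0314  0.188 ]
 [ 0.4787  0.0118  0.188 ]
 [ 0.5073 -0.0805  0.188 ]]
[[ 0.4515  0.0358  0.141 ]
 [ 0.6034  0.0801  0.141 ]
 [ 0.6517 -0.0724  0.141 ]
 [ 0.4961 -0.1195  0.141 ]] [ 0.5507 -0.019   0.141 ] [np.float64(0.15825434821499995), np.float64(0.15997827417929067), np.float64(0.16259878443389972), np.float64(0.16158341294549497)]
0.28381772859232673 0.2939358745236411
(array([0.0073, 0.0079, 0.1488]), np.float64(0.0014))
```

Request:
move_arm:
  deltas:
    - [[0.005, 0.008, 0.04, 0, -0.4], [0.005, 0.008, 0.09, 0, -0.4], [0.005, 0.008, 0.13, 0, -0.4], [0.005, 0.008, 0.148, 0, -0.4], [0.005, 0.008, 0.148, 0, 0], [0.005, 0.008, 0.148, 0, 0.5], [0.005, 0.008, 0.148, 0, 1], [0.005, 0.008, 0.148, 0, 1], [0.005, 0.008, 0.148, 0, 1]]
  squeeze: 25

```text
clock: 12.0
position: [0.492, -0.0344, 0.1801]
ee_rot: [-0.001, 0.596, 0.803, -0.001]
contact_force: [-5.1, -0.4, 2.3]
width: 0.0082
gripper_force: 24.5
```

Request:
move_arm:
  deltas:
    - [[0, 0.006, -0.0136, 0, 1], [0, 0.0146, -0.03, 0, 1], [0, 0.025, -0.0454, 0, 1], [0, 0.037, -0.06, 0, 1], [0, 0.05, -0.073, 0, 1], [0, 0.0646, -0.0844, 0, 1], [0, 0.08, -0.0945, 0, 1], [0, 0.0966, -0.103, 0, 1], [0, 0.114, -0.11, 0, 1], [0, 0.1318, -0.115, 0, 1], [0, 0.15, -0.1183, 0, 1], [0, 0.1686, -0.1198, 0, 1]]

```text
clock: 13.2
position: [0.6235, 0.0039, 0.2783]
ee_rot: [0.002, 0.597, 0.802, 0.0]
contact_force: [-3.2, -4.3, 4.1]
width: 0.0085
gripper_force: 25.1
```

Request:
move_arm:
  deltas:
    - [[0, 0.0185, 0.0003, 0, 1], [0, 0.037, 0.0028, 0, 1], [0, 0.055, 0.0068, 0, 1], [0, 0.0728, 0.0126, 0, 1], [0, 0.081, 0.016, 0, 1], [0, 0.081, 0.016, 0, 1]]

```text
clock: 13.8
position: [0.6878, 0.023, 0.2624]
ee_rot: [0.002, 0.597, 0.803, 0.001]
contact_force: [4.2, -4.8, 1.5]
width: 0.0088
gripper_force: 25.6
```

Request:
move_arm:
  deltas:
    - [[0, 0, 0, 0, 0.5], [0, 0, 0, 0, 0.35], [0, 0, 0, 0, 0.35], [0, 0, -0.04, 0, 0.35], [0, 0, -0.09, 0, 0.35], [0, 0, -0.14, 0, 0.35], [0, -0.03, -0.18, -0.06, 0.35], [0, -0.08, -0.18, -0.13, 0.3], [0, -0.13, -0.18, -0.2, 0.2], [0, -0.18, -0.18, -0.27, 0], [0, -0.1975, -0.18, -0.34, 0], [0, -0.1975, -0.18, -0.41, 0]]

```text
clock: 15.0
position: [0.5305, -0.022, 0.4076]
ee_rot: [0.0, 0.206, 0.979, 0.0]
contact_force: [0.1, -0.7, 0.9]
width: 0.0429
gripper_force: 0.0
```

```bash
python3 - <<'E'
from h import *
s=manip.get_state();print(s['position'],s['ee_rot'],s['qpos'],delta(s,[.5363,-.0222,.34],3.43))
E
```

```text
[ 0.53046885 -0.0219549   0.40757454] [4.29401303e-04 2.05568477e-01 9.78642594e-01 3.00525764e-04] [-1.72841970e-01  1.60535500e-01  1.25446725e+00  5.78257193e-04
  1.72571103e+00 -1.32945965e+00] (array([-0.0067,  0.0026,  0.0845]), np.float64(-0.3354))
```

Request:
move_arm:
  deltas:
    - [[-0.007, 0.003, 0.02, -0.07, 0], [-0.007, 0.003, 0.05, -0.14, 0], [-0.007, 0.003, 0.08, -0.21, 0], [-0.007, 0.003, 0.0845, -0.28, 0], [-0.007, 0.003, 0.0845, -0.335, 0], [-0.007, 0.003, 0.0845, -0.335, 0], [-0.007, 0.003, 0.0845, -0.335, 0]]

```text
clock: 15.7
position: [0.5392, -0.0219, 0.3389]
ee_rot: [0.0, -0.14, 0.99, 0.0]
contact_force: [0.5, -0.3, 0.4]
width: 0.0426
gripper_force: 0.0
```

```bash
python3 - <<'E'
from h import *
np.set_printoptions(precision=4,suppress=True)
s,w=shot('wrist','w6');_,d=shot('side','s6');_,t=shot('top','t6');print(s['position'],s['ee_rot'],s['qpos'])
print(proj(cam('wrist',s),[[.5363,-.0222,.126]]))
C=np.zeros((600,800,3),np.uint8);C[:600,:500]=cv2.resize(w[40:280,156:356],(500,600),interpolation=cv2.INTER_CUBIC)
C[:300,510:800]=cv2.resize(d[120:270,190:335],(290,300));C[310:510,510:800]=cv2.resize(t[190:270,120:236],(290,200))
cv2.imwrite('pics/c6.png',C)
E
```

```text
[ 0.5392 -0.0219  0.3389] [ 0.0002 -0.1395  0.9902  0.0002] [-0.1699  0.1821  1.3895  0.0005  1.5698 -2.0207]
[[257.4864 168.1492]]
```

View pics/c6.png

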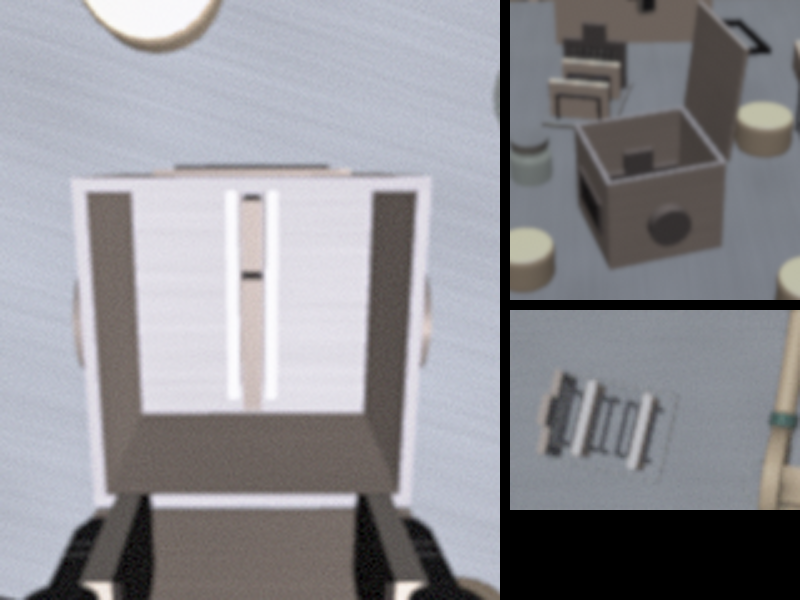

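The flap stands open past vertical. The used plate's tab is seen at crop (252,279), within 1 mm of the prediction, and the washed plate is still in the rack. Descending.

Request:
move_arm:
  deltas:
    - [[0.003, 0, 0.05, -0.004, 0], [0.003, 0, 0.1, -0.004, 0], [0.003, 0, 0.15, -0.004, 0], [0.003, 0, 0.2, -0.004, 0], [0.003, 0, 0.24, -0.004, 0], [0.003, 0, 0.27, -0.004, 0], [0.003, 0, 0.29, -0.004, 0], [0.003, 0, 0.299, -0.004, 0], [0.003, 0, 0.299, -0.004, 0.5], [0.003, 0, 0.299, -0.004, 1], [0.003, 0, 0.299, -0.004, 1], [0.003, 0, 0.299, -0.004, 1]]
  squeeze: 45

```text
clock: 17.05
position: [0.5379, -0.0231, 0.1006]
ee_rot: [0.001, -0.145, 0.989, -0.0]
contact_force: [0.1, 0.4, 1.3]
width: 0.0093
gripper_force: 45.1
```

Request:
move_arm:
  deltas:
    - [[0, 0, -0.01, 0, 1], [0, 0, -0.03, 0, 1], [0, 0, -0.06, 0, 1], [0, 0, -0.1, 0, 1], [0, 0, -0.14, 0, 1], [0, 0, -0.19, 0, 1], [0, 0, -0.24, 0, 1], [0, 0, -0.29, 0, 1], [0.01, 0, -0.33, 0, 1], [0.03, 0, -0.34, 0, 1], [0.06, 0, -0.34, 0.03, 1], [0.09, 0, -0.34, 0.07, 1]]

```text
clock: 18.25
position: [0.4657, -0.0436, 0.3704]
ee_rot: [-0.001, -0.07, 0.998, 0.0]
contact_force: [-0.6, -0.3, -3.1]
width: 0.0094
gripper_force: 44.6
```

```bash
python3 - <<'E'
from h import *
s=manip.get_state();print(s['position'],s['width'],s['gripper_force'],s['contact_force'],delta(s,[.46,-.03,.37],np.pi/2))
E
```

```text
[ 0.46566952 -0.04364522  0.37043033] 0.00940238824048507 44.55604076385498 [-0.59304767 -0.32539126 -3.13357706] (array([0.0046, 0.0179, 0.0006]), np.float64(0.8173))
```

Request:
move_arm:
  deltas:
    - [[0, 0, 0, 0.06, 1], [0, 0, 0, 0.13, 1], [0, 0, 0, 0.2, 1], [0, 0, 0, 0.27, 1], [0, 0, 0, 0.34, 1], [0, 0, 0, 0.41, 1], [0, 0, 0, 0.48, 1], [0, 0, 0, 0.55, 1], [0, 0, 0, 0.62, 1], [0, 0, 0, 0.69, 1], [0, 0, 0, 0.75, 1], [0, 0, 0, 0.79, 1]]

```text
clock: 19.45
position: [0.466, -0.0435, 0.37]
ee_rot: [-0.002, 0.687, 0.727, -0.001]
contact_force: [0.2, -0.1, -3.0]
width: 0.0095
gripper_force: 44.6
```

```bash
python3 - <<'E'
from h import *
s=manip.get_state();print(s['position'],delta(s,s['position'],np.pi/2))
E
```

```text
[ 0.46603257 -0.04345565  0.36995735] (array([0., 0., 0.]), np.float64(0.0266))
```

Request:
move_arm:
  deltas:
    - [[0, 0, 0, 0.025, 1], [0, 0, 0, 0.025, 1], [0, 0, 0, 0.025, 1], [0, 0, 0, 0.025, 1], [0, 0, 0, 0.025, 1], [0, 0, 0, 0.025, 1]]

```text
clock: 20.05
position: [0.4679, -0.0436, 0.3715]
ee_rot: [-0.0, 0.704, 0.71, -0.0]
contact_force: [-0.4, -0.9, -1.9]
width: 0.0094
gripper_force: 44.6
```

```bash
python3 - <<'E'
from h import *
s=manip.get_state();print(s['position'],s['ee_rot'],s['gripper_force'],s['width'],abs(s['qd']).max(),s['contact_force'])
print(manip.sign_off())
E
```

```text
[ 0.46792887 -0.04355071  0.37145391] [-2.86275916e-05  7.04268909e-01  7.09933307e-01 -5.98162471e-05] 44.5707106590271 0.00936882965214986 0.0031218487902838384 [-0.3807266  -0.88185704 -1.90904615]
the job is handed in; nothing more can be done
None
```

I handed the job in at about 20 s, with no verdict returned: the washed plate is seated and released in the outer rack slot, the flap is open past vertical, and the used plate is held still, tab up, lower edge about 27 cm above the bench, face square to the far side by the tool pose (its final hang was not checked in a picture).

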